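# Flip the loupe over the sorting dish

## Robot

A 7-joint arm with a two-finger parallel gripper is mounted at the origin on a cart in front of the work surface, level with it; the furniture and walls round the work are solid. World frame = base frame: x ahead of the robot, y to its left, z up, the work surface at z = 0. Lengths are in m, angles in rad, forces in N, time in s.
With the tool pointing down it reaches from about 0.35 to 0.9 m from the base axis. Payload 8.1 kg.
Tool frame: the origin (TCP) lies midway between the tips of the shut fingers; the grasp point (between the pads) lies manip.grasp_offset behind it (manip.grasp_offset is the distance from the TCP to the grasp point, in m); z points along the fingers, y is the line along which they close (so a half turn about z gives the same grasp; the last joint's range is limited). The gripper opens to 85 mm and grips with 20 to 120 N. Pads are 22 mm wide; open, the fingers measure 114 mm over their backs; the gripper's body (76 mm by 85 mm) begins 54 mm behind the grasp point. The pads swing forward as they close: fully open they stand 13 mm farther back than shut.
Start: joints at [-1.438, 0.434, 0.025, 1.573, -0.012, 1.134, -0.075], TCP at [0.146, 0.608, 0.231] pointing down, gripper open.
Joint ranges: [-2.62, 2.62], [-0.44, 2.09], [-1.27, 1.32], [0.08, 2.57], [-1.32, 4.46], [0.12, 2], [-2.74, 2.74]. Speed limits (rad/s): [2.22, 2.22, 3.01, 3.01, 3.14, 3.14, 3.14].

## Interface

Orientations are given as a 3x3 rotation matrix whose columns are the frame's x, y, z axes.
In Python, from station import manip gives the robot as it stands.
- The arm moves only by the tool send_path, called after "Call:" as a command line: name --pt "numbers of a row" for each row, then --argument value for the rest. Schema: {"type":"object","properties":{"ticks":{"type":"array","items":{"type":"object","properties":{"finger_gap":{"type":"number"},"xyz":{"type":"array","items":{"type":"number"},"minItems":3,"maxItems":3},"turn_vec":{"type":"array","items":{"type":"number"},"minItems":3,"maxItems":3}},"additionalProperties":false,"required":["finger_gap"]},"minItems":1,"maxItems":12},"only":{"type":"string"},"quiet":{"type":"boolean"},"lines":{"type":"string"}},"required":["ticks"],"additionalProperties":false}. ticks is a list of rows, 1 to 12 of them, each an object with the fields finger_gap (the opening from 0.0 (shut) to 1.0 (fully open)), xyz (a list: dx, dy, dz in units of 25 mm), turn_vec (a list: a rotation vector rx, ry, rz in units of 0.25 rad); a field left out counts as zero (the opening has to be given); each row shifts and turns the commanded pose from where the row before left it, along the tool's axes as they then stand; what a row does not reach is not made up. A row lasts 1/12 s, in which the tool goes at most 0.0417 m and 0.125 rad, less where a joint would pass 70% of its speed; a pose out of reach is approached as far as the arm can. The fingers move at their own pace and stop on an object; the grip force is fixed at half the most. Time passes only in rows, so rows that do not move let the fingers close. The tool returns the time, the measured TCP pose, the force, the opening and the grip force at its end. only (a regular expression) keeps the lines of the reply that match it, lines (a string "A,B") keeps lines A to B, and quiet returns only ok. Input that does not fit is refused with a message, and nothing moves.
- manip.observe(): the state, without advancing time (a new reading comes with each control period).
- manip.grab_frame(name): name is "side" or "top"; returns the picture (384x512x3 uint8, blue, green, red); there is no depth.
- manip.camera_params(name): a dict with "K" (3x3 intrinsics, pixels), "eye" and "rotation" of the camera in the world. Camera axes: x right, y down, z forward; pixel columns grow to the right and rows downward; lengths in m; the calibration is good to about 2 mm. A picture is of the moment at which its call begins. camera_params takes no time and is no camera call.
- manip.job_done(): hands the job in; it is judged then, once.
The state is a dict: "t": time; "joint_positions": joint angles; "joint_velocities": joint speeds; "joint_torque": joint torques, N m; "position": TCP position; "eef_rot": TCP orientation; "force": force on the tool from outside, world axes, zero at the start; "moment": the same for the moment, N m; "width": opening from 0.0 (shut) to 1.0 (fully open); "grip_force": force on a finger pad.
Only numpy, scipy, OpenCV 4.12 (cv2) and the standard library are available. Lean on these libraries where they do the work, as an engineer would, in place of code of your own. Each camera call takes 0.05 s, during which the arm holds its last target. There are 200 camera calls.

## Task

Tip the lens of the blue loupe stand over until it snaps across and rests flat above its glass sorting dish. Leave the dish in its place under the lens, and leave the orange loupe stand's lens parked as it is.

Things in the scene. Friction and masses are not known exactly. Their poses are not given: they have to be found in the camera images.
- blue_stand: Blue loupe stand, fixed to the bench left or right of the microscope (0.38 m high: cross above it). Origin on the bench below its hinge; x level from hinge to dish, y along the hinge axis, z up. Base plate x -50 to 115 mm, 105 mm wide, 8 mm thick. Aluminium post 18 (x) by 34 mm, 84 mm high, hinge axis 75 mm above the bench. Space round the parked lens is free.
- blue_lens (a joint): Blue lens flap, 7 mm thick: 62 mm round lens in a blue ring, centred 55 mm from the hinge, then a 20 mm wide tab ending 101 mm from it. Rad: 0 parked, leaning 28 deg from vertical to the stand's -x (tab end x -47 mm, 164 mm up); 0.49 upright; 2.06 stop, level over the dish. Spring drives it to 0 below about 0.75, to 2.06 above; at most 0.15 N m, 1 to 2 N at the tab.
- orange_lens (a joint): The same angle in rad for the lens of the orange loupe stand, which is of the same build, carries a dish too and stands on the other side of the microscope. It is parked at 0 and stays there.
- dish: Round clear glass sorting dish with insects, 90 mm in diameter, 28 mm high, about 120 g, standing loose on the blue stand's base plate, its centre about 62 mm to +x of the hinge. Origin: centre of its underside.

How it is judged:
At the end, for the whole second after the job is handed in: The blue stand's lens is at its stop over the dish (within 10 degrees of level) and still; the dish stands upright within 15 mm of where it stood; the orange stand's lens is parked (within 11 degrees) (value of joint blue_lens above 1.88 rad and velocity of joint blue_lens below 0.1 rad/s and value of joint orange_lens below 0.2 rad and distance of dish from where it was at the start of the episode below 0.015 m and angle between dish's own z axis and vertical below 0.17 rad and linear speed of dish below 0.02 m/s); the robot touches nothing.
It fails at once if the orange stand's lens is tipped towards its snap point (past 20 degrees) (value of joint orange_lens above 0.35 rad).
It also fails if it takes over 35 s, if anything falls off the work surface, if the arm or the gripper's body presses on something with over 40 N, if the wrist force passes 120 N, or if a joint passes its speed limit or range.

## Working session

There is one attempt and no reset: what is moved stays moved. The work goes in short steps, Python scripts to look and compute and a tool call to move; the robot and the scene stay as the last step left them, time stands still between calls to the robot, and variables do not carry over. Pictures are saved under pics/ and viewed, at most 10 in all, crops included, and the job is handed in when it is done.

```bash
mkdir -p pics; ls; python3 - <<'E'
from station import manip
import cv2,numpy as np
for n in("side","top"):
    cv2.imwrite(f"pics/{n}0.png",manip.grab_frame(n))
    p=manip.camera_params(n);print(n,{k:np.round(v,3).tolist() for k,v in p.items()})
s=manip.observe();print(s['t'],s['position'],np.round(s['eef_rot'],3).tolist(),manip.grasp_offset,s['width'])
E
```

```text
pics
station.py
side {'K': [[435.706, 0.0, 248.688], [0.0, 435.706, 190.543], [0.0, 0.0, 1.0]], 'eye': [-0.29, -0.511, 0.911], 'rotation': [[0.48, -0.582, 0.657], [-0.877, -0.319, 0.358], [0.001, -0.748, -0.664]]}
top {'K': [[444.824, 0.0, 255.952], [0.0, 444.824, 186.428], [0.0, 0.0, 1.0]], 'eye': [0.312, -0.098, 1.405], 'rotation': [[-0.001, -0.988, 0.157], [-1.0, -0.0, -0.006], [0.006, -0.157, -0.988]]}
0.1 [0.14596265 0.60727188 0.23063311] [[-0.972, 0.234, -0.0], [0.234, 0.972, -0.001], [-0.0, -0.001, -1.0]] 0.0187 0.9974179168249526
```

View pics/side0.png

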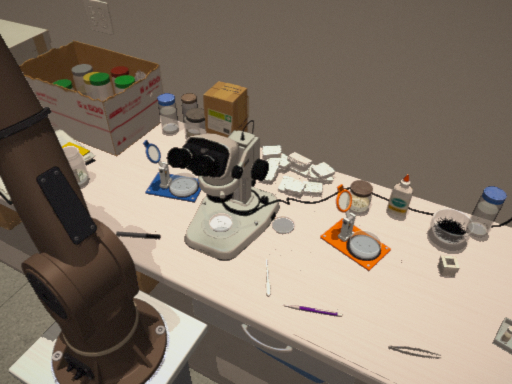

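View pics/top0.png

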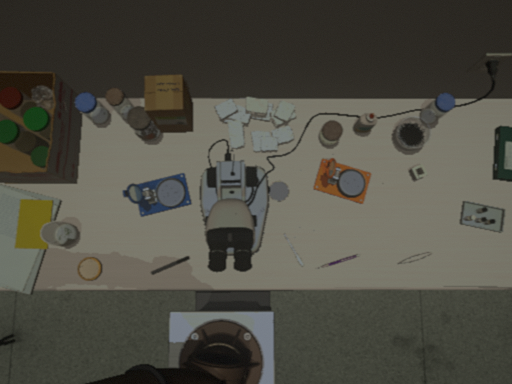

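The blue stand is left of the microscope (top about (163,195), side about (175,185)), on the arm's side, and orange is at right. The lens leans to image left, with the dish to the right of the post. I'll enlarge both views.

```bash
python3 - <<'E'
import cv2,numpy as np
a=cv2.imread("pics/top0.png")[165:225,115:205];b=cv2.imread("pics/side0.png")[130:210,135:215]
a=cv2.resize(a,None,fx=6,fy=6,interpolation=2);b=cv2.resize(b,None,fx=6,fy=6,interpolation=2)
cv2.imwrite("pics/ca.png",a);cv2.imwrite("pics/cb.png",b)
E
```

```text
(no output)
```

View pics/ca.png

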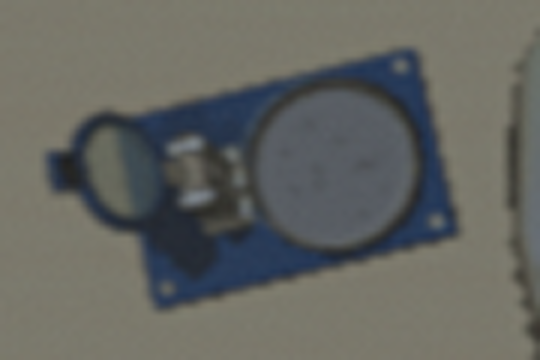

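View pics/cb.png

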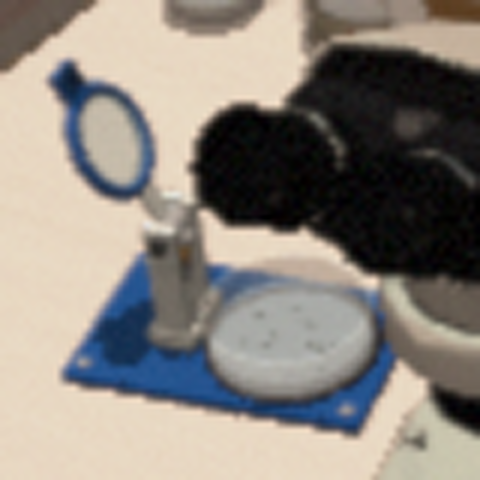

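```bash
cat > h.py <<'E'
from station import manip
import numpy as np
def ray(n,uv,z):
    p=manip.camera_params(n);d=p["rotation"]@np.linalg.solve(p["K"],[*uv,1]);e=np.array(p["eye"])
    return e+d*(z-e[2])/d[2]
def proj(n,X):
    p=manip.camera_params(n);c=np.array(p["rotation"]).T@(np.array(X)-p["eye"]);u=np.array(p["K"])@c;return u[:2]/u[2]
E
python3 - <<'E'
from h import *
from scipy.optimize import least_squares
f=lambda u,o:np.array(u)/6-.42+o
T=(115,165);S=(135,130)
obs=[("top",(408,50),T,(.115,.0525,.008)),("top",(457,235),T,(.115,-.0525,.008)),("top",(157,308),T,(-.05,-.0525,.008)),
("top",(52,170),T,(-.047,0,.164)),("top",(337,165),T,(.062,0,.026)),
("side",(64,376),S,(-.05,-.0525,.008)),("side",(358,432),S,(.115,-.0525,.008)),("side",(66,70),S,(-.047,0,.164))]
def w(p,l):
    c,s=np.cos(p[2]),np.sin(p[2]);return np.array([p[0]+c*l[0]-s*l[1],p[1]+s*l[0]+c*l[1],l[2]])
r=lambda p:np.concatenate([proj(n,w(p,l))-f(u,np.array(o)) for n,u,o,l in obs])
best=min((least_squares(r,[.45,.3,a]) for a in(-1.5,0,1.5,3)),key=lambda q:q.cost)
p=best.x;print(p,np.round(r(p).reshape(-1,2),1).tolist())
x=np.array([np.cos(p[2]),np.sin(p[2]),0]);print("tab",w(p,(-.047,0,.164)),"xaxis",x)
s=manip.observe();R=np.array(s['eef_rot'])
for l in[(-.12,0,.15),(.0,0,.15),(.06,0,.15)]:
    print(l,w(p,l),"tool delta",R.T@(w(p,l)-s['position']))
print("x in tool",R.T@x)
E
```

```text
[0.50212363 0.22100948 4.95155247] [[1.8, -1.0], [0.7, -0.1], [-0.6, 0.1], [0.3, -0.3], [-0.2, -1.3], [-1.3, 0.2], [-0.3, 0.3], [-1.4, 0.6]]
tab [0.4909898  0.26667169 0.164     ] xaxis [ 0.23689001 -0.97153648  0.        ]
(-0.12, 0, 0.15) [0.47369683 0.33759386 0.15      ] tool delta [-0.38167707 -0.18550065  0.08093055]
(0.0, 0, 0.15) [0.50212363 0.22100948 0.15      ] tool delta [-0.43656503 -0.29221188  0.08108126]
(0.06, 0, 0.15) [0.51633703 0.16271729 0.15      ] tool delta [-0.46400901 -0.3455675   0.08115662]
x in tool [-0.45739971 -0.88926032  0.00125592]
```
Good. Push with closed fingers, pointing down, tip behind tab on -x side. Fingers shut; tip around z 0.13: lens at height .13... Tab spans from 86 to 101 along flap; ring radius ~37? ends at ~ 0.86. Flap line at radius r: x=-.469r, z=.075+.883r. Push along +x at height z≈0.14 with the fingers' tips: as lens rotates, upright top is 0.176. Finger from above hanging down to z=.135: contact initially on the finger tip? Lens leaning away (-x); finger vertical on -x side; the tab end (highest, most -x) contacts finger side at z≈0.164. Good: the tab contacts the vertical finger surface, above the tip. Moving +x, tab rises to 0.176, then upright, then past upright, falling over. At angle 0.75 rad it's 15° past upright: contact then is finger tip at lower... finger vertical, lens leaning to +x: contact at finger tip on flap, at height z=tip. With tip z=.135, r=(.06)/cos15=.062, x=.016. Past 0.75 springs away. Then lens falls and snaps at 2.06, spring-driven, hits stop. Could bump dish? No, presumably damped. Go to x ≈ +0.05 for sure (angle 40° past: tan=.05/.06). Then retract up. Push lens slowly so inertia gentle. Microscope: where? stand x + .115 → gripper body at z .135+.073=~.21 height, gripper half width ~57 at fingers. Microscope's at y ~ world 0.05..; at x=.05, y=.172. Eyepieces in side picture come near. Microscope head is at top px (230,190-260): world y about 0.1 to ... At height ~.3, eyepiece left edge px 207: y = -0.098 +49/444*1.1=+.02. Fine. Base left edge px 203: y≈.02. Body radius at y=.172-.06 =.11. OK. Arm links come from the base at origin, from y left... fine-ish: arm toward (0.51,0.17); forearm might approach the microscope eyepieces at (px 215-245, 260; x≈.312+... ) z .3ish. x of eyepieces: row 260 -> ~.2-.3. y ~ .02±.03. Arm from (0,0) to (.5,.2) passes at (.25,.1), elevated elbow z high at > .4 likely (link 0.4+). Hmm: risk of arm touching microscope 0.38 high. Minimise +x travel: stop as soon as the lens snaps. Elbow redundancy unknown. The TCP at z 0.135 tool down, wrist at z~.135+.2+=.4. Forearm from elbow high. Fine. Could alternatively tool yaw change doesn't matter.

The rows are not in the units I measure in: shifts go in units of 25 mm and turns go in units of 0.25 rad. I convert before sending: -0.027 m is -1.08, -0.02 m is -0.8, -0.119 rad is -0.476.

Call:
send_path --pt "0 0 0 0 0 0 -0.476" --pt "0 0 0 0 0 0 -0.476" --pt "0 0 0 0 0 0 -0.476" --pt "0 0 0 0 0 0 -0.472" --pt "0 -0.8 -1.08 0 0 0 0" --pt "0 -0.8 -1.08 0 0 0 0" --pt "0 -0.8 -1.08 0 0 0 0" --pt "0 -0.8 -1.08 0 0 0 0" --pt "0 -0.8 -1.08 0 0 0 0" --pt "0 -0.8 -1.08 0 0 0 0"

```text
refused: ticks[0]: [0, 0, 0, 0, 0, 0, -0.476] is not of type 'object' (schema: type "object"). Nothing was moved.
```

I used the wrong layout. The manual says a list of objects, one for each row; once more.

Call:
send_path --ticks '[{"finger_gap": 0,"turn_vec": [0,0,-0.476]},{"finger_gap": 0,"turn_vec": [0,0,-0.476]},{"finger_gap": 0,"turn_vec": [0,0,-0.476]},{"finger_gap": 0,"turn_vec": [0,0,-0.472]},{"finger_gap": 0,"xyz": [-0.8,-1.08,0]},{"finger_gap": 0,"xyz": [-0.8,-1.08,0]},{"finger_gap": 0,"xyz": [-0.8,-1.08,0]},{"finger_gap": 0,"xyz": [-0.8,-1.08,0]},{"finger_gap": 0,"xyz": [-0.8,-1.08,0]},{"finger_gap": 0,"xyz": [-0.8,-1.08,0]}]'

```text
t: 0.93
position: [0.302, 0.4773, 0.231]
eef_rot: [[-0.972, -0.237, -0.0], [-0.237, 0.972, -0.001], [0.0, -0.001, -1.0]]
force: [1.1, 1.3, 0.4]
width: 0.003
grip_force: 0.0
```

```bash
cat > w.py <<'E'
from h import *
s=manip.observe();R=np.array(s['eef_rot']);p=(.5021,.2210);x=np.array([.2369,-.9715]);y=np.array([.9715,.2369])
d=np.array(s['position'][:2])-p
print("t",s['t'],"local",np.round([d@x,d@y,s['position'][2]],3),"x in tool",np.round(R.T@[*x,0],2),"y in tool",np.round(R.T@[*y,0],2),np.round(s['force'],1),s['width'],np.round(s['joint_positions'],2))
E
python3 w.py
```

```text
t 0.9333 local [-0.296 -0.134  0.231] x in tool [ 0. -1.  0.] y in tool [-1. -0. -0.] [1.1 1.3 0.4] 0.0028154343349731433 [-1.08  0.34 -0.03  1.72  0.01  1.08  0.7 ]
```

Converted, 0.03 m is 1.2, -0.0233 m is -0.932.

Call:
send_path --ticks '[{"finger_gap": 0,"xyz": [-0.672,-0.932,0]},{"finger_gap": 0,"xyz": [-0.672,-0.932,0]},{"finger_gap": 0,"xyz": [-0.672,-0.932,0]},{"finger_gap": 0,"xyz": [-0.672,-0.932,0]},{"finger_gap": 0,"xyz": [-0.672,-0.932,0]},{"finger_gap": 0,"xyz": [-0.672,-0.932,0]},{"finger_gap": 0,"xyz": [-0.672,-0.932,0]},{"finger_gap": 0,"xyz": [-0.672,-0.932,0]},{"finger_gap": 0,"xyz": [0,0,1.2]},{"finger_gap": 0,"xyz": [0,0,1.2]},{"finger_gap": 0,"xyz": [0,0,1.2]},{"finger_gap": 0}]' --quiet true

```text
ok
```

```bash
python3 w.py; python3 - <<'E'
from h import *
import cv2
a=manip.grab_frame("top")[135:235,80:210];b=manip.grab_frame("side")[80:210,110:220]
cv2.imwrite("pics/m1.png",np.hstack([cv2.resize(a,(400,308),interpolation=2),cv2.resize(b,(261,308),interpolation=2)]))
E
```

```text
t 1.9333 local [-0.11  -0.003  0.136] x in tool [-0. -1.  0.] y in tool [-1.    0.   -0.01] [ 0.1 -0.6 -0.2] 0.001595184625786076 [-0.73  0.45  0.04  1.81 -0.02  0.89  1.13]
```

View pics/m1.png

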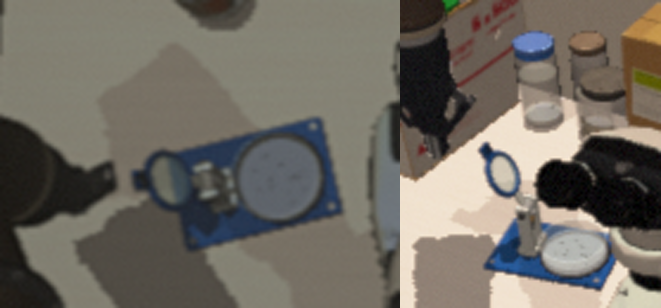

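Fingertip (110,178) is in line with the parked tab (140,180). I'll push along the stand's +x.

Converted, -0.01 m is -0.4.

Call:
send_path --ticks '[{"finger_gap": 0,"xyz": [0,-0.4,0]},{"finger_gap": 0,"xyz": [0,-0.4,0]},{"finger_gap": 0,"xyz": [0,-0.4,0]},{"finger_gap": 0,"xyz": [0,-0.4,0]},{"finger_gap": 0,"xyz": [0,-0.4,0]},{"finger_gap": 0,"xyz": [0,-0.4,0]},{"finger_gap": 0,"xyz": [0,-0.4,0]},{"finger_gap": 0,"xyz": [0,-0.4,0]},{"finger_gap": 0,"xyz": [0,-0.4,0]},{"finger_gap": 0,"xyz": [0,-0.4,0]},{"finger_gap": 0,"xyz": [0,-0.4,0]},{"finger_gap": 0}]' --quiet true

```text
ok
```

```bash
python3 w.py; python3 - <<'E'
from h import *
import cv2
a=manip.grab_frame("top")[135:235,80:210];b=manip.grab_frame("side")[80:210,110:220]
cv2.imwrite("pics/m2.png",np.hstack([cv2.resize(a,(400,308),interpolation=2),cv2.resize(b,(261,308),interpolation=2)]))
E
```

```text
t 3.0333 local [ 0.002 -0.     0.141] x in tool [-0. -1.  0.] y in tool [-1.  0. -0.] [ 0.2 -0.5 -0. ] 0.005308617708682568 [-0.56  0.41  0.06  1.87 -0.03  0.86  1.33]
```

View pics/m2.png

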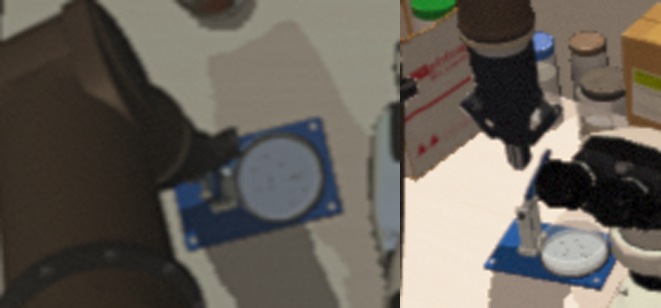

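The side view shows the lens just past upright at about (540,180), with the fingertip behind it. I'll keep pushing gently.

Call:
send_path --ticks '[{"finger_gap": 0,"xyz": [0,-0.24,0]},{"finger_gap": 0,"xyz": [0,-0.24,0]},{"finger_gap": 0,"xyz": [0,-0.24,0]},{"finger_gap": 0,"xyz": [0,-0.24,0]},{"finger_gap": 0,"xyz": [0,-0.24,0]},{"finger_gap": 0},{"finger_gap": 0},{"finger_gap": 0},{"finger_gap": 0},{"finger_gap": 0}]' --quiet true

```text
ok
```

```bash
python3 w.py; python3 - <<'E'
from h import *
import cv2
a=manip.grab_frame("top")[135:235,80:210];b=manip.grab_frame("side")[80:210,110:220]
cv2.imwrite("pics/m3.png",np.hstack([cv2.resize(a,(400,308),interpolation=2),cv2.resize(b,(261,308),interpolation=2)]))
E
```

```text
t 3.9667 local [0.028 0.    0.141] x in tool [ 0. -1. -0.] y in tool [-1. -0.  0.] [ 0.1  0.  -0.5] -0.00291896052388115 [-0.51  0.4   0.06  1.88 -0.03  0.86  1.38]
```

View pics/m3.png

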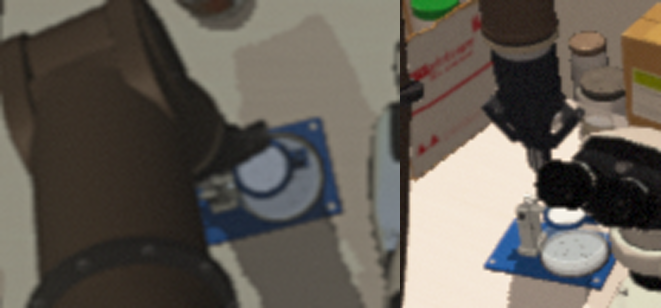

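The lens has snapped across: the top view shows its ring over the dish at about (265,165), with the tab at (297,157). I'll raise the arm and back off.

Call:
send_path --ticks '[{"finger_gap": 0,"xyz": [0,0.4,-0.8]},{"finger_gap": 0,"xyz": [0,0.8,-1.2]},{"finger_gap": 0,"xyz": [0,1.2,-0.8]},{"finger_gap": 0,"xyz": [0,1.2,-0.4]},{"finger_gap": 0,"xyz": [0,1.2,0]},{"finger_gap": 0,"xyz": [0,1.2,0]},{"finger_gap": 0,"xyz": [0,1.2,0]},{"finger_gap": 0,"xyz": [0,1.2,0]},{"finger_gap": 0,"xyz": [0,1.2,0]},{"finger_gap": 0},{"finger_gap": 0}]' --quiet true

```text
ok
```

```bash
python3 w.py; python3 - <<'E'
from h import *
import cv2
a=manip.grab_frame("top");b=manip.grab_frame("side")[120:210,130:240]
c=a[165:225,115:205];o=a[150:210,305:395]
cv2.imwrite("pics/m4.png",np.vstack([np.hstack([cv2.resize(c,(390,260),interpolation=2),cv2.resize(o,(390,260),interpolation=2)]),np.hstack([cv2.resize(b,(390,319),interpolation=2),np.zeros((319,390,3),np.uint8)])]))
E
```

```text
t 4.9833 local [-0.214 -0.001  0.221] x in tool [ 0. -1. -0.] y in tool [-1. -0. -0.] [ 1.6 -0.9  1.3] 0.001811477881664807 [-0.86  0.44  0.01  1.59 -0.01  1.11  0.97]
```

View pics/m4.png

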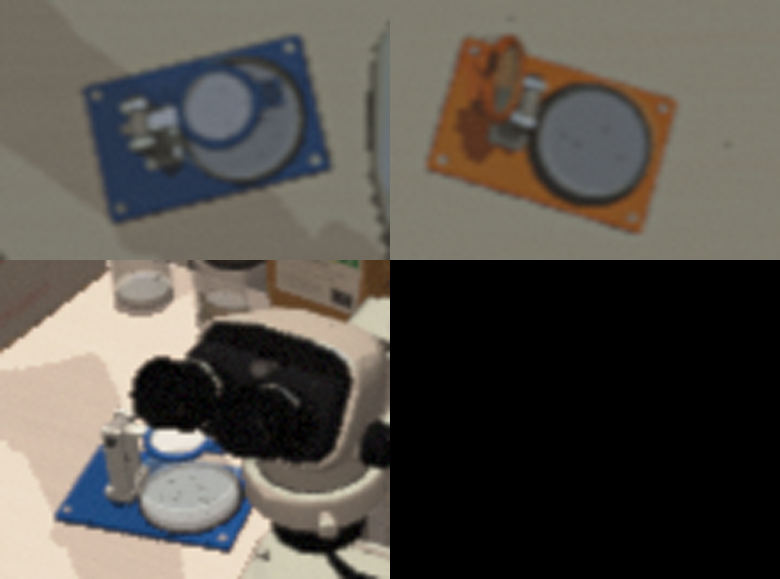

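The lens lies over the dish, with its tab end at crop (283,92), and the dish is unmoved. The orange lens is still parked. I'll check the tab against the level prediction, then hand in.

```bash
python3 - <<'E'
from h import *
for a in(2.06,1.85,1.6):
    th=a-.4887;r=.101;q=proj("top",[.5021+.2369*r*np.sin(th),.221-.9715*r*np.sin(th),.075+r*np.cos(th)]);print(a,q)
print("seen",283/4.333+115,92/4.333+165)
print(manip.job_done())
E
```

```text
2.06 [180.19467527 185.39926587]
1.85 [178.32456396 184.44884065]
1.6 [174.2073246  183.79923605]
seen 180.31271636279712 186.23240249249943
the job is handed in; nothing more can be done
None
```

The blue lens snapped across and rests level above its dish. The dish is in place, the orange lens is still parked, the arm is clear, and the job was handed in at about 5 s (no verdict was returned).

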